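# Tip the pot stand over on its turning plate and set the pot on it

### The arm

A 6-joint arm with a two-finger parallel gripper is mounted at the origin on a cart in front of the work surface, level with it; the furniture and walls round the work are solid. World frame = base frame: x ahead of the robot, y to its left, z up, the work surface at z = 0. Lengths are in m, angles in rad, forces in N, time in s.
With the tool pointing down it reaches from about 0.35 to 0.975 m from the base axis. Payload 4.9 kg.
Tool frame: the origin (TCP) lies midway between the tips of the shut fingers; the grasp point (between the pads) lies ctrl.grip_depth behind it (ctrl.grip_depth is the distance from the TCP to the grasp point, in m); z points along the fingers, y is the line along which they close (so a half turn about z gives the same grasp; the last joint's range is limited). The gripper opens to 85 mm and grips with 20 to 120 N. Pads are 22 mm wide; open, the fingers measure 114 mm over their backs; the gripper's body (76 mm by 85 mm) begins 54 mm behind the grasp point. The pads swing forward as they close: fully open they stand 13 mm farther back than shut.
Start: joints at [1.145, 0.053, 1.613, -0, 1.476, -0.119], TCP at [0.189, 0.596, 0.231] pointing down, gripper open.
Joint ranges: [-3.01, 3.01], [-1.01, 2.22], [0.06, 2.58], [-1.02, 4.17], [0.09, 2.62], [-3.14, 3.14]. Speed limits (rad/s): [2.57, 2.57, 3.14, 3.14, 3.14, 3.14].

### API

Orientations are given as a rotation vector (axis times angle).
In Python, from station import ctrl, get_image, camera_model gives the robot as it stands. The module is installed in compiled form; this text tells all that it offers.
- The arm moves only by the shell command python3 -m crank 'ROWS' [FORCE]. ROWS is JSON, a list of rows, each a list of 7 numbers: the shift along the tool's x, y, z in mm, then the turn, a rotation vector about the tool's x, y, z in rad, then the opening, from -1 (shut) to 1 (fully open). A call has exactly 10 rows; each row shifts and turns the commanded pose from where the row before left it, along the tool's axes as they then stand; what a row does not reach is not made up. A row lasts 1/12 s, in which the tool goes at most 41.7 mm and 7.16 degrees, less where a joint would pass 70% of its speed; a pose out of reach is approached as far as the arm can. A call with a gripper value outside its range is refused whole. The fingers move at their own pace and stop on an object; FORCE is the grip in N (left out, the last holds). Time passes only in rows, so rows that do not move let the fingers close, or fill a call up. It gives the time, the measured TCP pose, the force, the opening and the grip force at its end, in the units of the state.
- ctrl.get_obs(): the state, without advancing time (a new reading comes with each control period).
- get_image(name): name is "side" or "top"; returns the picture (400x640x3 uint8, red, green, blue); there is no depth.
- camera_model(name): a dict with "vertical_fov" (degrees; the focal length in pixels is half the picture's height over the tangent of half this angle, whatever the lens; pixels are square), "cx", "cy" (the principal point, pixels), "k1" (the pictures are not rectified: a ray, as slopes to the right and down, at radius r is drawn at 1 + k1 r^2 times it, then the intrinsics apply), "R" (3x3) and "t" (3): a world point X has camera coordinates R X + t. Camera axes: x right, y down, z forward; pixel columns grow to the right and rows downward; lengths in m; the calibration is good to about 2 mm. A picture is of the moment at which its call begins. camera_model takes no time and is no camera call.
- ctrl.finish_job(): hands the job in; it is judged then, once.
The state is a dict: "t": time; "q": joint angles; "dq": joint speeds; "effort": joint torques, N m; "tool_pos": TCP position; "tool_rot": TCP orientation; "contact_force": force on the tool from outside, world axes, zero at the start; "wrist_torque": the same for the moment, N m; "opening": finger opening in m; "grip_force": force on a finger pad.
Only numpy, scipy, OpenCV 4.12 (cv2) and the standard library are available. Lean on these libraries where they do the work, as an engineer would, in place of code of your own. Each camera call takes 0.05 s, during which the arm holds its last target. There are 200 camera calls.

### The job

The little steel pot stands in the way on the low metal turning plate: set it aside, upright on the bare table. Then slide the tall pot-stand block up against the plate's near edge, the one opposite the raised rail, tip it over that edge onto the plate by pushing high on the face with the round pocket, so that the pocket looks up, and push it on until it sits square against the rail, no part of it past the plate's two side edges. Finally stand the pot upright in the pocket, let go, and leave the other things standing where they are.

Things in the scene. Friction and masses are not known exactly. Their poses are not given: they have to be found in the camera images.
- plate: fixed aluminium turning plate, 144 mm along its x, 150 along y, 10 thick, top flat. Origin: on the table (z = 0), middle of its near edge, the fence: an upright step 10 mm high at plate x = 0. Plate +x points from the fence to the rail (the way the block must go), +y along the fence, z up. The rail's inner face is at x = 130 mm; it is 14 mm thick, its top 30 mm above the table
- block: loose pale wood block, one face white plastic; 86 mm along its x, 96 y, 110 z (tall), 0.5 to 0.8 kg. Origin: centre of the underside at the start, when it stands on end, its middle 75 to 125 mm from the fence, its +x within 0.45 rad of plate +x, white -x face away from it. Slides if pushed below 45 mm, tends to tip if pushed high. Tipped, its z points along plate +x
- block_pocket (a point): centre of the floor of the block's round pocket (53 mm across, 6 deep, mid white face); axes as the block's. Just tipped, the block lies 86 mm tall with 10 to 20 mm hanging out over the fence and 30 to 40 mm to go to the rail; when it is home this point is at plate x = 75 mm, 90 mm above the table
- pot_center (a point): centre of the small open steel pot, 20 mm above its base and 20 mm below its rim; z along its axis. 57 mm across at the rim, tapering to 44 mm at the base, 40 mm tall, 0.09 kg; take it round the body just below the rim. It starts standing on the plate
- sealer_front (a point): point on the table at the middle of the front foot of the fixed blue sealing machine, which stands along world y behind the work, 320 mm long, body about 70 mm tall, its press arm sloping up above it to the left. Between it and the table's near edge (world x = 0.33), from y = -0.22 to 0.30, the table is bare but for the listed things
- sesame_jar: bystander: spice jar with red cap, 45 mm across, 106 mm tall. Origin: centre of its underside; starts anywhere round the plate and changes places with the other bystanders
- pepper_jar: bystander: spice jar with dark cap, 44 mm across, 96 mm tall. Origin: centre of its underside; starts anywhere round the plate and changes places with the other bystanders
- cream_tub: bystander: small printed tub, 72 mm across, 71 mm tall. Origin: centre of its underside; starts anywhere round the plate and changes places with the other bystanders
- tin: bystander: printed food tin, 75 mm across, 58 mm tall. Origin: centre of its underside; starts anywhere round the plate and changes places with the other bystanders
There are look-alikes about, which are no part of the job. What is shaped like the part that bears pot_center but blue is not meant.

How it is judged:
On the way, in this order (a step that is already met when the one before it is completed fails the run):
1. the pot stands upright on the bare table, off the plate (height (world z) of pot_center between 0.015 and 0.025 m and angle between pot_center's own z axis and vertical below 0.1 rad), for 0.2 s.
2. the block is tipping over the plate's near edge, in touch with the plate (angle between block's own z axis and vertical between 0.35 and 1.25 rad and contact force between block and plate above 0.3 N and x of block_pocket in the frame of plate above -0.1 m), for 0.04 s.
3. the block lies flat on the plate, pocket up, square against the rail (angle between block's own x axis and vertical above 3.07 rad and x of block_pocket in the frame of plate between 0.071 and 0.079 m and y of block_pocket in the frame of plate between -0.027 and 0.027 m and height (world z) of block_pocket between 0.087 and 0.093 m and angle between the z axis of block and the x axis of plate, either way round below 0.07 rad), for 0.3 s.
At the end, for the whole second after the job is handed in: the block lies flat on the plate with its pocket up, within 4 mm of touching the rail and within 4 degrees of square, its middle within 27 mm of the plate's middle along the fence; the pot stands upright in the pocket, within 7 mm of its centre; everything is released and at rest (all of step 3 and horizontal distance between pot_center and block_pocket below 0.007 m and height (world z) of pot_center between 0.106 and 0.1145 m and angle between pot_center's own z axis and vertical below 0.07 rad).
It fails at once if a bystander is pushed more than 30 mm or knocked over (distance of any of sesame_jar, pepper_jar, cream_tub, tin from where it was at the start of the episode above 0.03 m or angle between any of sesame_jar, pepper_jar, cream_tub, tin's own z axis and vertical above 0.5 rad).
It fails at once if the pot is tipped over (angle between pot_center's own z axis and vertical above 0.9 rad).
It also fails if it takes over 72 s, if anything falls off the work surface, if the arm or the gripper's body presses on something with over 40 N, if the wrist force passes 120 N, or if a joint passes its speed limit or range.

## Working session

There is one attempt and no reset: what is moved stays moved. The work goes in short steps, Python scripts to look and compute and a shell command to move; the robot and the scene stay as the last step left them, time stands still between calls to the robot, and variables do not carry over. Pictures are saved under pics/ and viewed, at most 10 in all, crops included, and the job is handed in when it is done.

```bash
mkdir -p pics; cat > h.py <<'E'
import numpy as np, cv2
from station import ctrl,get_image,camera_model
from scipy.spatial.transform import Rotation as Ro
def K(n):
    m=camera_model(n); f=200/np.tan(np.radians(m["vertical_fov"])/2); return m,f
def pix(n,X):
    m,f=K(n); c=np.array(m["R"])@np.array(X)+np.array(m["t"]); s=c[:2]/c[2]; s=s*(1+m["k1"]*(s@s)); return [round(float(v),1) for v in (s*f+[m["cx"],m["cy"]])]
def pt(n,u,v,z):
    m,f=K(n); d=(np.array([u,v])-[m["cx"],m["cy"]])/f; s=d.copy()
    for _ in range(30): s=d/(1+m["k1"]*(s@s))
    R=np.array(m["R"]); o=-R.T@np.array(m["t"]); r=R.T@np.array([*s,1]); return (o+r*(z-o[2])/r[2]).round(4)
def snap(n,f,crop=None,sc=1):
    im=get_image(n)[:,:,::-1]; cv2.imwrite("pics/raw_"+f,im)
    if crop: im=im[crop[1]:crop[3],crop[0]:crop[2]]
    cv2.imwrite("pics/"+f,cv2.resize(im,None,fx=sc,fy=sc,interpolation=cv2.INTER_CUBIC))
E
python3 - <<'E'
from h import *
snap("top","t0.png",sc=1.25); snap("side","s0.png",sc=1.25)
for n in("top","side"):
    m=camera_model(n); print(n,-np.array(m["R"]).T@m["t"],m["vertical_fov"],m["k1"])
o=ctrl.get_obs(); print(o["tool_pos"],Ro.from_rotvec(o["tool_rot"]).as_matrix().round(3),ctrl.grip_depth,o["opening"])
E
```

```text
top [0.47108734 0.01852706 1.14196348] 57.10083527267088 -0.050801540703917125
side [0.68924927 0.80781872 0.86635191] 51.991744893829264 -0.035330956443645305
[0.18849272 0.59529844 0.23014779] [[-0.953  0.302 -0.001]
 [ 0.302  0.953 -0.002]
 [ 0.    -0.002 -1.   ]] 0.0187 0.085410140875525
```

View pics/t0.png

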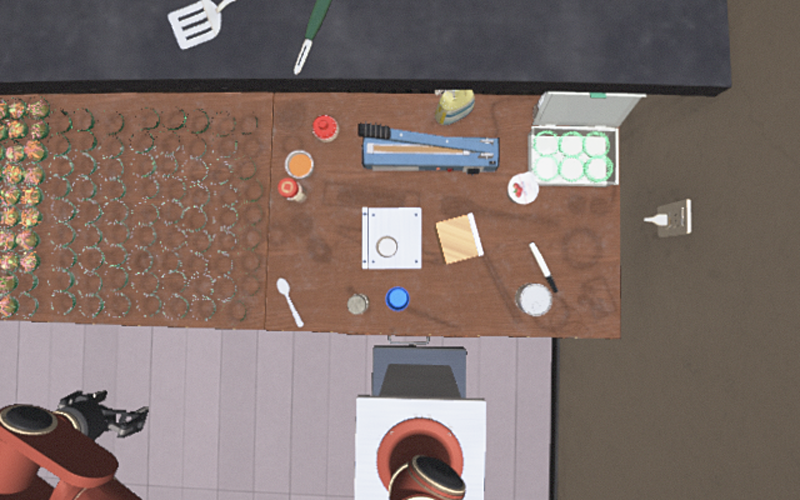

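View pics/s0.png

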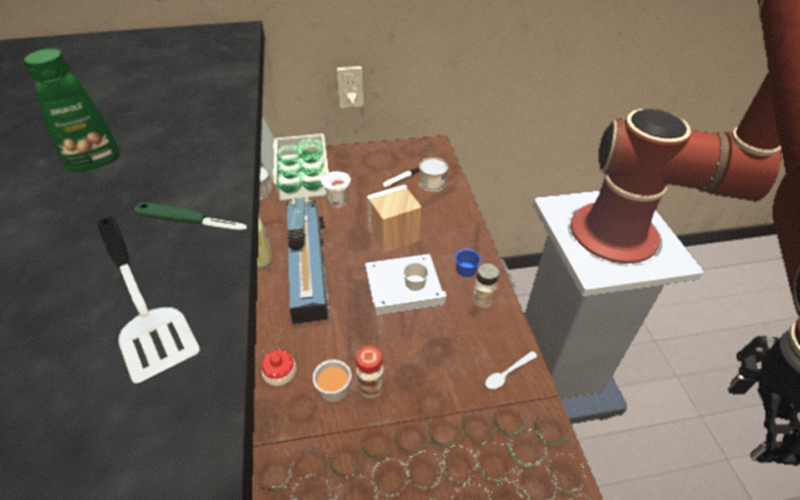

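```bash
python3 - <<'E'
import cv2
a=cv2.imread("pics/raw_t0.png"); cv2.imwrite("pics/c1.png",cv2.resize(a[150:260,270:450],None,fx=4.4,fy=4.4,interpolation=cv2.INTER_CUBIC))
E
```

```text
(no output)
```

View pics/c1.png

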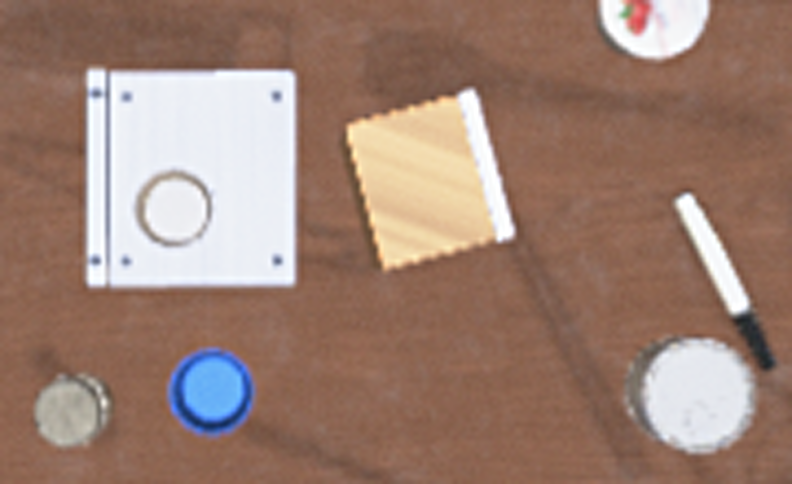

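```bash
python3 - <<'E'
from h import *
P=lambda u,v,z: pt("top",270+u/4.4,150+v/4.4,z)
for n,u,v,z in [("fenceA",296,70,.01),("fenceB",296,286,.01),("railA",107,70,.01),("railB",107,286,.01),("railoutA",87,70,.03),("railoutB",87,287,.03),("pot",174,208,.05),("b1",346,125,.11),("b2w",472,89,.11),("b3w",515,238,.11),("b4",385,270,.11),("pepper",68,410,.096),("blue",212,390,.05),("tin?",699,395,.06),("cream",653,10,.071)]: print(n,P(u,v,z))
for n,u,v,z in [("pot",416,269,.05),("bluepot",467,257,.05),("pep",489,270,.096),("tin",433,160,.058),("cream",336,178,.071)]: print("side",n,pt("side",u/1.25,v/1.25,z))
E
```

```text
fenceA [0.622  0.0083 0.01  ]
fenceB [0.4702 0.0055 0.01  ]
railA [0.6197 0.1416 0.01  ]
railB [0.4675 0.1378 0.01  ]
railoutA [0.6168 0.1534 0.03  ]
railoutB [0.4666 0.1495 0.03  ]
pot [0.5213 0.0894 0.05  ]
b1 [ 0.5738 -0.0234  0.11  ]
b2w [ 0.5984 -0.1036  0.11  ]
b3w [ 0.5036 -0.1321  0.11  ]
b4 [ 0.4816 -0.0498  0.11  ]
pepper [0.3872 0.152  0.096 ]
blue [0.3992 0.061  0.05  ]
tin? [ 0.4033 -0.2629  0.06  ]
cream [ 0.6585 -0.2281  0.071 ]
side pot [0.5197 0.0862 0.05  ]
side bluepot [0.402  0.0699 0.05  ]
side pep [0.3836 0.1541 0.096 ]
side tin [ 0.3999 -0.2845  0.058 ]
side cream [ 0.6624 -0.2311  0.071 ]
```

```bash
cat >> h.py <<'E'
def go(*targets, yaw=0.0185):
    """remaining shift in tool axes (mm) to world targets, sequentially, and heading/tilt report"""
    o=ctrl.get_obs(); R=Ro.from_rotvec(o["tool_rot"]).as_matrix(); p=np.array(o["tool_pos"])
    print("t",round(o["t"],2),"pos",p.round(4),"yawerr(turn about z)",round(float(np.arctan2(R[1,1],R[0,1])-yaw),4),"zaxis",R[:,2].round(3),"F",np.round(o["contact_force"],1),"open",round(o["opening"],4),"grip",round(o["grip_force"],1))
    for T in targets:
        T=np.array(T); print(T,"->",(R.T@(T-p)*1000).round(1)); p=T
E
python3 -m crank '[[0,0,0,0,0,0.1246,1],[0,0,0,0,0,0.1246,1],[0,0,0,0,0,0.1246,1],[0,0,0,0,0,0.1246,1],[0,0,0,0,0,0.1246,1],[0,0,0,0,0,0.1246,1],[0,0,0,0,0,0.1246,1],[0,0,0,0,0,0.1246,1],[0,0,0,0,0,0.1246,1],[0,0,0,0,0,0.1246,1]]' 40
python3 -c "
from h import *
go((.5205,.088,.15),(.5205,.088,.018))"
```

```text
t: 0.93
tool_pos: [0.1886, 0.5955, 0.2306]
tool_rot: [2.208, 2.234, -0.002]
contact_force: [-0.1, 0.4, -0.1]
opening: 0.0856
grip_force: 0.0
t 0.93 pos [0.1886 0.5955 0.2306] yawerr(turn about z) -0.0066 zaxis [-0.001 -0.001 -1.   ] F [-0.1  0.4 -0.1] open 0.0856 grip 0.0
[0.5205 0.088  0.15  ] -> [-511.3  325.9   81. ]
[0.5205 0.088  0.018 ] -> [1.00e-01 1.00e-01 1.32e+02]
```

```bash

python3 -m crank '[[-35,22,0,0,0,-0.0066,1],[-35,22,0,0,0,0,1],[-35,22,0,0,0,0,1],[-35,22,0,0,0,0,1],[-35,22,0,0,0,0,1],[-35,22,0,0,0,0,1],[-35,22,0,0,0,0,1],[-35,22,0,0,0,0,1],[-35,22,0,0,0,0,1],[-35,22,0,0,0,0,1]]' >/dev/null
python3 -m crank '[[-27,17.7,13.5,0,0,0,1],[-27,17.7,13.5,0,0,0,1],[-27,17.7,13.5,0,0,0,1],[-27,17.7,13.5,0,0,0,1],[-27,17.7,13.5,0,0,0,1],[-27,17.7,13.5,0,0,0,1],[0,0,0,0,0,0,1],[0,0,0,0,0,0,1],[0,0,0,0,0,0,1],[0,0,0,0,0,0,1]]'
python3 -c "
from h import *
go((.5205,.088,.15),(.5205,.088,.018))"
```

```text
t: 2.6
tool_pos: [0.527, 0.0926, 0.1507]
tool_rot: [2.193, 2.25, 0.001]
contact_force: [-0.1, -0.1, -0.6]
opening: 0.0851
grip_force: 0.0
t 2.6 pos [0.527  0.0926 0.1507] yawerr(turn about z) 0.0072 zaxis [ 0.001  0.    -1.   ] F [-0.1 -0.1 -0.6] open 0.0851 grip 0.0
[0.5205 0.088  0.15  ] -> [-4.4 -6.6  0.7]
[0.5205 0.088  0.018 ] -> [-0.00e+00 -1.00e-01  1.32e+02]
```

```bash

python3 -m crank '[[-4.4,-6.6,12,0,0,0.007,1],[0,0,30,0,0,0,1],[0,0,30,0,0,0,1],[0,0,30,0,0,0,1],[0,0,20,0,0,0,1],[0,0,10.5,0,0,0,1],[0,0,0,0,0,0,1],[0,0,0,0,0,0,1],[0,0,0,0,0,0,0.2],[0,0,0,0,0,0,0.2]]' 
python3 -m crank '[[0,0,0,0,0,0,-0.4],[0,0,0,0,0,0,-0.4],[0,0,0,0,0,0,-0.4],[0,0,0,0,0,0,-0.4],[0,0,0,0,0,0,-0.4],[0,0,0,0,0,0,-0.4],[0,0,-10,0,0,0,-0.4],[0,0,-10,0,0,0,-0.4],[0,0,-10,0,0,0,-0.4],[0,0,-10,0,0,0,-0.4]]' 40
python3 -c "
from h import *
snap('side','s1.png',(220,120,460,280),3)
go((.5205,.088,.1),(.50,.215,.1),(.50,.215,.0095))"
```

```text
t: 3.43
tool_pos: [0.5225, 0.0875, 0.02]
tool_rot: [2.199, 2.239, 0.005]
contact_force: [0.0, -0.2, -0.1]
opening: 0.0642
grip_force: 0.0
t: 4.27
tool_pos: [0.5211, 0.0872, 0.0594]
tool_rot: [2.201, 2.24, 0.001]
contact_force: [0.7, 0.8, -1.6]
opening: 0.0548
grip_force: 42.3
t 4.32 pos [0.5227 0.0874 0.0617] yawerr(turn about z) -0.0008 zaxis [ 0.005  0.    -1.   ] F [ 1.9 -0.2 -0.2] open 0.055 grip 42.3
[0.5205 0.088  0.1   ] -> [  0.7  -2.  -38.3]
[0.5   0.215 0.1  ] -> [ 1.273e+02 -1.830e+01 -1.000e-01]
[0.5    0.215  0.0095] -> [-0.  -0.5 90.5]
```

View pics/s1.png

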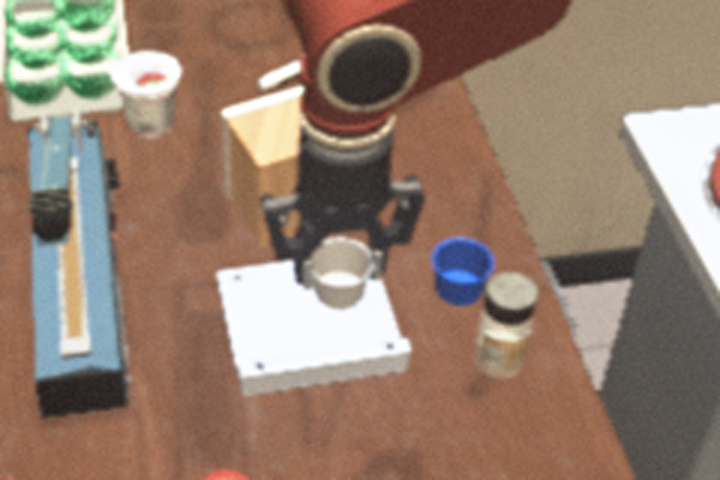

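The steel pot is held upright, below the rim, at crop (340,272). The blue pot (463,270) and the pepper jar (508,320) are clear. Now set it down left of the plate.

```bash

python3 -m crank '[[0,0,-20,0,0,0,-0.4],[0,0,-18.5,0,0,0,-0.4],[20,-3,0,0,0,0,-0.4],[30,-4,0,0,0,0,-0.4],[30,-4,0,0,0,0,-0.4],[30,-4,0,0,0,0,-0.4],[18,-4,0,0,0,0,-0.4],[0,0,20,0,0,0,-0.4],[0,0,20,0,0,0,-0.4],[0,0,20,0,0,0,-0.4]]' 
python3 -c "
from h import *
go((.50,.215,.0105))"
```

```text
t: 5.15
tool_pos: [0.4999, 0.2157, 0.0367]
tool_rot: [2.2, 2.241, 0.003]
contact_force: [-0.2, -0.1, -1.0]
opening: 0.0546
grip_force: 42.5
t 5.15 pos [0.4999 0.2157 0.0367] yawerr(turn about z) 0.0003 zaxis [ 0.002  0.    -1.   ] F [-0.2 -0.1 -1. ] open 0.0546 grip 42.5
[0.5    0.215  0.0105] -> [-0.7 -0.  26.2]
```

```bash

python3 -m crank '[[0,0,10,0,0,0,-0.4],[0,0,8,0,0,0,-0.4],[0,0,4,0,0,0,-0.4],[0,0,0,0,0,0,-0.4],[0,0,0,0,0,0,-0.4],[0,0,0,0,0,0,-0.4],[0,0,0,0,0,0,-0.4],[0,0,0,0,0,0,-0.4],[0,0,0,0,0,0,-0.4],[0,0,0,0,0,0,-0.4]]' 
python3 -c "
from h import *
go((.50,.215,.0105))"
```

```text
t: 5.98
tool_pos: [0.4997, 0.215, 0.0146]
tool_rot: [2.202, 2.241, 0.001]
contact_force: [-0.4, 0.1, -0.9]
opening: 0.055
grip_force: 42.5
t 5.98 pos [0.4997 0.215  0.0146] yawerr(turn about z) -0.0009 zaxis [ 0.001  0.    -1.   ] F [-0.4  0.1 -0.9] open 0.055 grip 42.5
[0.5    0.215  0.0105] -> [0.  0.3 4.1]
```

```bash

python3 -m crank '[[0,0,2,0,0,0,-0.4],[0,0,2,0,0,0,-0.4],[0,0,0.5,0,0,0,-0.4],[0,0,0,0,0,0,-0.4],[0,0,0,0,0,0,0.2],[0,0,0,0,0,0,0.6],[0,0,0,0,0,0,1],[0,0,0,0,0,0,1],[0,0,-5,0,0,0,1],[0,0,-20,0,0,0,1]]' 
python3 -m crank '[[0,0,-30,0,0,0,1],[0,0,-40,0,0,0,1],[0,0,-40,0,0,0,1],[0,0,-10,0,0,0,1],[-20,2,0,0,0,0,0.2],[-41,5,0,0,0,0,0.2],[-41,5,0,0,0,0,0.2],[-41,5,0,0,0,0,0.2],[-41,5,0,0,0,0,0.2],[-41,5,0,0,0,0,0.2]]' 
python3 -m crank '[[-40,5,0,0,0,0,0.2],[-40,4,0,0,0,0,0.2],[-40,4,0,0,0,0,0.2],[-40,4,0,0,0,0,0.2],[-20,2,0,0,0,0,0.2],[0,0,0,0,0.12,0,0.2],[0,0,0,0,0.12,0,0.2],[0,0,0,0,0.12,0,0.2],[0,0,0,0,0.12,0,0.2],[0,0,0,0,0.12,0,0.2]]' 
python3 -c "
from h import *
snap('top','t2.png',(270,140,450,260),4)
go((.543,-.195,.15),(.543,-.195,.025),(.543,-.145,.025))"
```

```text
t: 6.82
tool_pos: [0.4965, 0.214, 0.0317]
tool_rot: [-2.199, -2.238, 0.01]
contact_force: [-0.9, 0.3, -0.5]
opening: 0.0856
grip_force: 0.0
t: 7.65
tool_pos: [0.5303, -0.0114, 0.155]
tool_rot: [2.201, 2.241, 0.001]
contact_force: [0.8, -0.3, 0.6]
opening: 0.0515
grip_force: 0.0
t: 8.48
tool_pos: [0.553, -0.1901, 0.156]
tool_rot: [-1.859, -1.892, -0.582]
contact_force: [-0.3, 1.1, -0.1]
opening: 0.0512
grip_force: 0.0
t 8.53 pos [ 0.5516 -0.1918  0.1523] yawerr(turn about z) -0.005 zaxis [-0.01   0.573 -0.82 ] F [-3.1 -1.9 -2. ] open 0.0511 grip 0.0
[ 0.543 -0.195  0.15 ] -> [-3.8 -8.6  0.1]
[ 0.543 -0.195  0.025] -> [-71.6   0.3 102.5]
[ 0.543 -0.145  0.025] -> [41.   0.7 28.6]
```

View pics/t2.png

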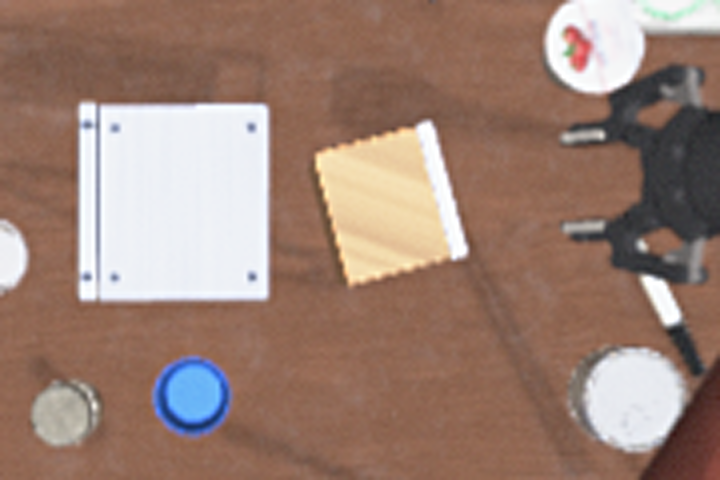

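The block is unmoved at (390,203), the pot stands at (5,257) and the fingers are clear of the tub (595,45).

```bash

python3 -m crank '[[0,-7,0,0,0,0,0.2],[0,-7,0,0,0,0,0.2],[-10,0,20,0,0,0,0.2],[-15,0,27,0,0,0,0.2],[-15,0,27,0,0,0,0.2],[-13,0,22,0,0,0,0.2],[-8,0,16,0,0,0,0.2],[0,0,0,0,0,0,0.2],[0,0,0,0,0,0,0.2],[0,0,0,0,0,0,0.2]]' 
python3 -c "
from h import *
go((.538,-.178,.025),(.538,-.110,.025))"
```

```text
t: 9.37
tool_pos: [0.5393, -0.1767, 0.03]
tool_rot: [-1.861, -1.898, -0.576]
contact_force: [0.8, -0.4, 1.0]
opening: 0.0513
grip_force: 0.0
t 9.37 pos [ 0.5393 -0.1767  0.03  ] yawerr(turn about z) 0.0001 zaxis [-0.008  0.563 -0.827] F [ 0.8 -0.4  1. ] open 0.0513 grip 0.0
[ 0.538 -0.178  0.025] -> [-3.9 -1.3  3.4]
[ 0.538 -0.11   0.025] -> [56.2  1.3 38.3]
```

```bash

python3 -m crank '[[2,0,7,0,0,0,0.2],[5.6,0.1,3.9,0,0,0,0.2],[5.6,0.1,3.9,0,0,0,0.2],[5.6,0.1,3.9,0,0,0,0.2],[5.6,0.1,3.9,0,0,0,0.2],[5.6,0.1,3.9,0,0,0,0.2],[5.6,0.1,3.9,0,0,0,0.2],[5.6,0.1,3.9,0,0,0,0.2],[5.6,0.1,3.9,0,0,0,0.2],[5,0.1,3.5,0,0,0,0.2]]' 
python3 -c "
from h import *
snap('top','t3.png',(270,140,450,260),4)
go((.538,-.110,.025),(.538,-.087,.025))"
```

```text
t: 10.2
tool_pos: [0.5381, -0.11, 0.023]
tool_rot: [-1.861, -1.895, -0.575]
contact_force: [-1.1, -3.6, 2.2]
opening: 0.0511
grip_force: 1.8
t 10.25 pos [ 0.538  -0.1087  0.0229] yawerr(turn about z) -0.0003 zaxis [-0.01   0.565 -0.825] F [-0.4 -0.6  0.4] open 0.0512 grip 0.8
[ 0.538 -0.11   0.025] -> [ 0.2 -0.  -2.4]
[ 0.538 -0.087  0.025] -> [19.   0.4 13. ]
```

View pics/t3.png

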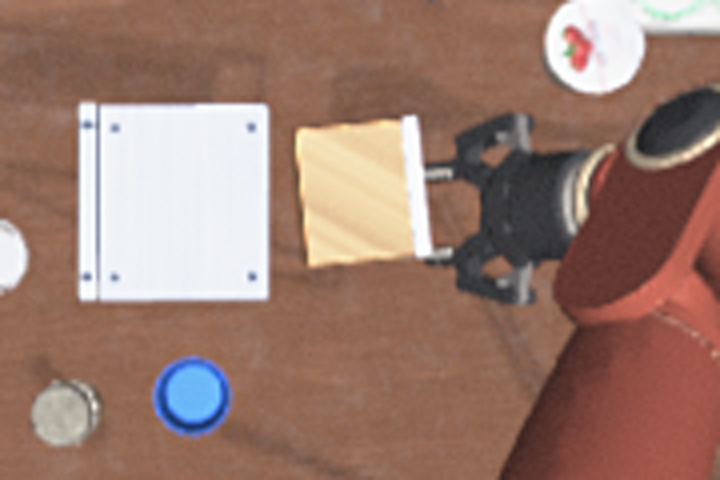

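The block is now nearly square (about 0.1 rad off), with its top centre at crop (362,191), close to the plate's centre line at about v=201. Keep pushing to the fence.

```bash

python3 -m crank '[[2.4,0,1.6,0,0,0,0.2],[2.4,0,1.6,0,0,0,0.2],[2.4,0,1.6,0,0,0,0.2],[2.4,0,1.6,0,0,0,0.2],[2.4,0,1.6,0,0,0,0.2],[2.4,0,1.6,0,0,0,0.2],[1.6,0,1.1,0,0,0,0.2],[1.6,0,1.1,0,0,0,0.2],[0,0,0,0,0,0,0.2],[0,0,0,0,0,0,0.2]]' 
python3 -c "
from h import *
go((.538,-.087,.025))"
```

```text
t: 11.08
tool_pos: [0.5378, -0.0886, 0.0229]
tool_rot: [-1.861, -1.893, -0.576]
contact_force: [0.8, -1.5, -0.4]
opening: 0.0512
grip_force: 0.5
t 11.08 pos [ 0.5378 -0.0886  0.0229] yawerr(turn about z) -0.001 zaxis [-0.01   0.565 -0.825] F [ 0.8 -1.5 -0.4] open 0.0512 grip 0.5
[ 0.538 -0.087  0.025] -> [ 2.5  0.2 -0.8]
```

```bash

python3 -m crank '[[1,0,0.7,0,0,0,0.2],[1,0,0.7,0,0,0,0.2],[1,0,0.7,0,0,0,0.2],[0.5,0,0.3,0,0,0,0.2],[0,0,0,0,0,0,0.2],[0,0,0,0,0,0,0.2],[0,0,0,0,0,0,0.2],[0,0,0,0,0,0,0.2],[0,0,0,0,0,0,0.2],[0,0,0,0,0,0,0.2]]' 
python3 -m crank '[[1,0,0.7,0,0,0,0.2],[1,0,0.7,0,0,0,0.2],[1,0,0.7,0,0,0,0.2],[0.5,0,0.3,0,0,0,0.2],[0,0,0,0,0,0,0.2],[0,0,0,0,0,0,0.2],[0,0,0,0,0,0,0.2],[0,0,0,0,0,0,0.2],[0,0,0,0,0,0,0.2],[0,0,0,0,0,0,0.2]]' 
python3 -c "
from h import *
snap('top','t4.png',(270,140,450,260),4)
go((.538,-.087,.025))"
```

```text
t: 11.92
tool_pos: [0.5377, -0.0848, 0.0229]
tool_rot: [-1.861, -1.894, -0.576]
contact_force: [0.4, -1.2, -0.3]
opening: 0.0511
grip_force: 1.0
t: 12.75
tool_pos: [0.5384, -0.0828, 0.0233]
tool_rot: [-1.864, -1.898, -0.574]
contact_force: [0.6, -10.1, -0.3]
opening: 0.0515
grip_force: 4.7
t 12.8 pos [ 0.5384 -0.0828  0.0234] yawerr(turn about z) -0.0011 zaxis [-0.008  0.56  -0.828] F [ 0.2 -9.8  0.8] open 0.0513 grip 4.7
[ 0.538 -0.087  0.025] -> [-2.5 -0.5 -3.7]
```

View pics/t4.png

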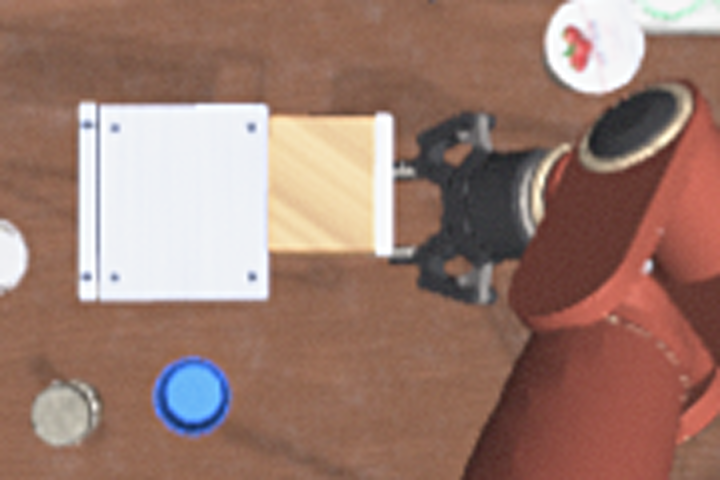

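The block is flush with the fence. Its white face spans v=112–256 (mid 184) and the plate spans v=103–299 (mid 201), so it is off by 17 crop px. Work that out in mm.

```bash
python3 - <<'E'
from h import *
P=lambda u,v,z: pt("top",270+u/4,140+v/4,z)
for a in [(376,112,.11),(392,112,.11),(376,256,.11),(393,256,.11),(268,103,.01),(268,299,.01)]: print(P(*a))
go((.5384,-.115,.025),(.5455,-.115,.092),(.5455,-.092,.092))
E
```

```text
[ 0.6041 -0.0662  0.11  ]
[ 0.6043 -0.0775  0.11  ]
[ 0.5026 -0.0677  0.11  ]
[ 0.5028 -0.0796  0.11  ]
[0.6225 0.0091 0.01  ]
[0.471  0.0063 0.01  ]
t 12.8 pos [ 0.5384 -0.0828  0.0234] yawerr(turn about z) -0.0011 zaxis [-0.008  0.56  -0.828] F [ 0.2 -9.8  0.8] open 0.0513 grip 4.7
[ 0.5384 -0.115   0.025 ] -> [-25.7  -0.6 -19.4]
[ 0.5455 -0.115   0.092 ] -> [ 37.4   7.2 -55.5]
[ 0.5455 -0.092   0.092 ] -> [19.   0.4 12.9]
```

```bash

python3 -m crank '[[-13,0,-10,0,0,0,0.2],[-13,0,-10,0,0,0,0.2],[12,4.6,-17,0,0,0,0.2],[12,4.6,-17,0,0,0,0.2],[11,4.5,-18,0,0,0,0.2],[0,0,0,0,0,0,0.2],[8,0,5.5,0,0,0,0.2],[8,0,5.5,0,0,0,0.2],[4,0,2.7,0,0,0,0.2],[0,0,0,0,0,0,0.2]]' 
python3 -c "
from h import *
go((.5525,-.086,.088))"
```

```text
t: 13.63
tool_pos: [0.5499, -0.0872, 0.0857]
tool_rot: [-1.858, -1.892, -0.574]
contact_force: [0.6, 0.6, -0.2]
opening: 0.0512
grip_force: 0.0
t 13.63 pos [ 0.5499 -0.0872  0.0857] yawerr(turn about z) 0.0008 zaxis [-0.014  0.566 -0.824] F [ 0.6  0.6 -0.2] open 0.0512 grip 0.0
[ 0.5525 -0.086   0.088 ] -> [ 2.2  2.6 -1.2]
```

```bash

python3 -m crank '[[2.2,2.6,-1.2,0,0,0,0.2],[4.5,0,-0.2,0,0,0,0.2],[4.5,0,-0.2,0,0,0,0.2],[4.5,0,-0.2,0,0,0,0.2],[4.5,0,-0.2,0,0,0,0.2],[4.5,0,-0.2,0,0,0,0.2],[4.4,0,0.5,0,0,0,0.2],[4.4,0,0.5,0,0,0,0.2],[4.4,0,0.5,0,0,0,0.2],[4.4,0,0.5,0,0,0,0.2]]' 
python3 -c "
from h import *
snap('side','s5.png',(220,120,460,280),3)
go((.552,-.04,.115))"
```

```text
t: 14.47
tool_pos: [0.5537, -0.0545, 0.1126]
tool_rot: [-1.861, -1.895, -0.576]
contact_force: [-1.4, -3.9, 4.4]
opening: 0.0512
grip_force: 2.4
t 14.52 pos [ 0.5538 -0.0538  0.1128] yawerr(turn about z) -0.0003 zaxis [-0.009  0.565 -0.825] F [ 0.3 -3.4  4.1] open 0.0516 grip 2.0
[ 0.552 -0.04   0.115] -> [12.7 -1.5  6. ]
```

View pics/s5.png

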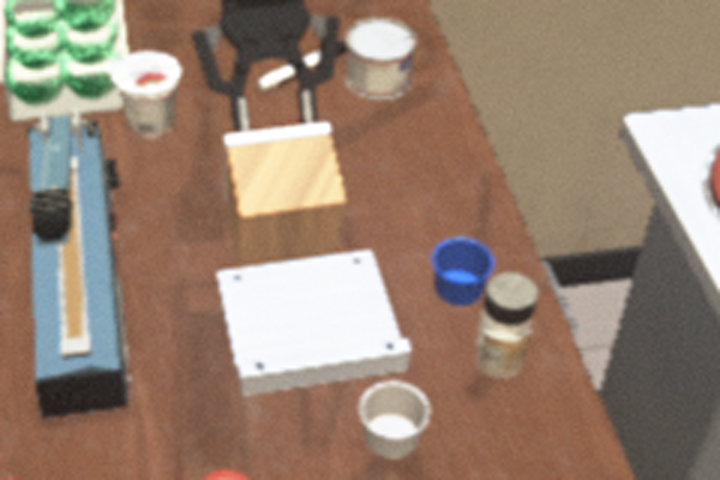

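The block (285,180) leans over the fence, square, pushed evenly by both fingers. Continue along the arc.

```bash

python3 -m crank '[[4.4,0,0.5,0,0,0,0.2],[4.2,0,1.3,0,0,0,0.2],[4.2,0,1.3,0,0,0,0.2],[4.2,0,1.3,0,0,0,0.2],[4.2,0,1.3,0,0,0,0.2],[4.2,0,1.3,0,0,0,0.2],[4,0,2,0,0,0,0.2],[4,0,2,0,0,0,0.2],[4,0,2,0,0,0,0.2],[4,0,2,0,0,0,0.2]]' 
python3 -m crank '[[4,0,2,0,0,0,0.2],[4,0,2,0,0,0,0.2],[4,0,2,0,0,0,0.2],[4,0,2,0,0,0,0.2],[4,0,2,0,0,0,0.2],[0,0,0,0,0,0,0.2],[0,0,0,0,0,0,0.2],[0,0,0,0,0,0,0.2],[0,0,0,0,0,0,0.2],[0,0,0,0,0,0,0.2]]' 
python3 -c "
from h import *
snap('top','t6.png',(270,140,450,260),4)
go((.552,-.04,.115))"
```

```text
t: 15.35
tool_pos: [0.5526, -0.0111, 0.1223]
tool_rot: [-1.86, -1.893, -0.576]
contact_force: [0.4, 0.3, 1.5]
opening: 0.0511
grip_force: 0.8
t: 16.18
tool_pos: [0.5523, 0.0101, 0.1255]
tool_rot: [-1.861, -1.894, -0.576]
contact_force: [0.1, 1.4, 0.1]
opening: 0.0515
grip_force: 0.0
t 16.23 pos [0.5523 0.0101 0.1255] yawerr(turn about z) -0.0012 zaxis [-0.01   0.565 -0.825] F [ 0.1 -0.1  0.1] open 0.051 grip 0.0
[ 0.552 -0.04   0.115] -> [-47.3  -1.2 -19.6]
```

View pics/t6.png

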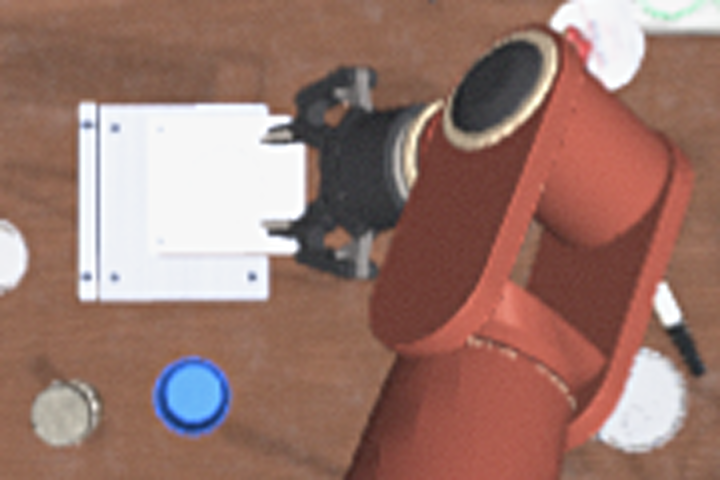

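The block lies white face up at crop u=148–305, v=116–253, square, with the pocket up and overhanging the fence. Go behind and below to push it home.

```bash

python3 -m crank '[[-18,0,-14,0,0,0,0.2],[-18,0,-14,0,0,0,0.2],[-18,0,-12,0,0,0,0.2],[-4,0,-2,0,0,0,0.2],[-10,0,15,0,0,0,0.2],[-15,0,22,0,0,0,0.2],[-15,0,22,0,0,0,0.2],[-7,0,11,0,0,0,0.2],[0,0,0,0,0,0,0.2],[0,0,0,0,0,0,0.2]]' 
python3 -c "
from h import *
snap('top','t7.png')
import numpy as np
P=lambda u,v,z: pt('top',270+u/4,140+v/4,z)
for a in [(148,116,.096),(305,116,.096),(155,254,.096),(305,253,.096)]: print(P(*a))
go((.5525,-.025,.045),(.552,.010,.045),(.552,.021,.045))"
```

```text
t: 17.07
tool_pos: [0.5532, -0.0599, 0.0429]
tool_rot: [-1.86, -1.892, -0.575]
contact_force: [0.4, -0.2, -0.2]
opening: 0.0509
grip_force: 0.0
[0.6001 0.0956 0.096 ]
[ 0.6021 -0.0168  0.096 ]
[0.5013 0.0883 0.096 ]
[ 0.5042 -0.0184  0.096 ]
t 17.12 pos [ 0.5541 -0.0605  0.0441] yawerr(turn about z) -0.0008 zaxis [-0.009  0.565 -0.825] F [ 0.3 -0.2 -0. ] open 0.0517 grip 0.0
[ 0.5525 -0.025   0.045 ] -> [29.8 -1.  19.3]
[0.552 0.01  0.045] -> [28.9  0.1 19.8]
[0.552 0.021 0.045] -> [9.1 0.2 6.2]
```

```bash

python3 -m crank '[[10,-0.5,6.5,0,0,0,0.2],[10,-0.5,6.5,0,0,0,0.2],[8,0,5.3,0,0,0,0.2],[3.5,0,2.4,0,0,0,0.2],[3.5,0,2.4,0,0,0,0.2],[3.5,0,2.4,0,0,0,0.2],[3.5,0,2.4,0,0,0,0.2],[3.5,0,2.4,0,0,0,0.2],[3.5,0,2.4,0,0,0,0.2],[3.5,0,2.4,0,0,0,0.2]]' 
python3 -m crank '[[2.5,0,1.7,0,0,0,0.2],[2.5,0,1.7,0,0,0,0.2],[2.5,0,1.7,0,0,0,0.2],[2,0,1.4,0,0,0,0.2],[2,0,1.4,0,0,0,0.2],[0,0,0,0,0,0,0.2],[0,0,0,0,0,0,0.2],[0,0,0,0,0,0,0.2],[0,0,0,0,0,0,0.2],[0,0,0,0,0,0,0.2]]' 
python3 -c "
from h import *
go((.552,.023,.045))"
```

```text
t: 17.95
tool_pos: [0.5524, 0.0019, 0.0446]
tool_rot: [-1.863, -1.895, -0.577]
contact_force: [-0.2, -5.4, 4.3]
opening: 0.0512
grip_force: 2.7
t: 18.78
tool_pos: [0.5516, 0.0163, 0.0439]
tool_rot: [-1.862, -1.894, -0.576]
contact_force: [1.4, -3.7, 2.4]
opening: 0.0514
grip_force: 1.9
t 18.78 pos [0.5516 0.0163 0.0439] yawerr(turn about z) -0.0016 zaxis [-0.009  0.564 -0.825] F [ 1.4 -3.7  2.4] open 0.0514 grip 1.9
[0.552 0.023 0.045] -> [6.2 0.5 2.8]
```

```bash

python3 -m crank '[[1.5,0,1,0,0,0,0.2],[1.5,0,1,0,0,0,0.2],[1.3,0,0.9,0,0,0,0.2],[0,0,0,0,0,0,0.2],[0,0,0,0,0,0,0.2],[0,0,0,0,0,0,0.2],[0,0,0,0,0,0,0.2],[0,0,0,0,0,0,0.2],[0,0,0,0,0,0,0.2],[0,0,0,0,0,0,0.2]]' 
python3 -m crank '[[1,0,0.7,0,0,0,0.2],[1,0,0.7,0,0,0,0.2],[1,0,0.7,0,0,0,0.2],[0,0,0,0,0,0,0.2],[0,0,0,0,0,0,0.2],[0,0,0,0,0,0,0.2],[0,0,0,0,0,0,0.2],[0,0,0,0,0,0,0.2],[0,0,0,0,0,0,0.2],[0,0,0,0,0,0,0.2]]' 
python3 -c "
from h import *
go((.552,.023,.045))"
```

```text
t: 19.62
tool_pos: [0.5509, 0.0218, 0.0437]
tool_rot: [-1.861, -1.894, -0.576]
contact_force: [0.6, -3.2, 2.6]
opening: 0.0509
grip_force: 1.6
t: 20.45
tool_pos: [0.5517, 0.0234, 0.0438]
tool_rot: [-1.864, -1.898, -0.574]
contact_force: [0.7, -10.7, 3.4]
opening: 0.0512
grip_force: 5.4
t 20.45 pos [0.5517 0.0234 0.0438] yawerr(turn about z) -0.0011 zaxis [-0.008  0.561 -0.828] F [  0.7 -10.7   3.4] open 0.0512 grip 5.4
[0.552 0.023 0.045] -> [ 0.4  0.3 -1.2]
```

```bash

python3 -m crank '[[1,0,0.7,0,0,0,0.2],[1,0,0.7,0,0,0,0.2],[0,0,0,0,0,0,0.2],[0,0,0,0,0,0,0.2],[-8,0,-6,0,0,0,0.2],[-15,0,-10,0,0,0,0.2],[-15,0,-10,0,0,0,0.2],[20,0,-30,0,0,0,0.2],[20,0,-30,0,0,0,0.2],[20,0,-30,0,0,0,0.2]]' 
python3 -m crank '[[10,0,-15,0,0,0,1],[0,0,0,0,-0.12,0,1],[0,0,0,0,-0.12,0,1],[0,0,0,0,-0.12,0,1],[0,0,0,0,-0.12,0,1],[0,0,0,0,-0.12,0,1],[0,0,0,0,0,0,1],[0,0,0,0,0,0,1],[0,0,0,0,0,0,1],[0,0,0,0,0,0,1]]' 
python3 -c "
from h import *
snap('top','t8.png',(245,145,405,265),5)
go((.5,.215,.165),(.50,.215,.0105))"
```

```text
t: 21.28
tool_pos: [0.5501, -0.0185, 0.1512]
tool_rot: [-1.858, -1.889, -0.573]
contact_force: [1.5, -0.7, -0.3]
opening: 0.0512
grip_force: 0.0
t: 22.12
tool_pos: [0.5513, -0.0203, 0.169]
tool_rot: [-2.201, -2.238, 0.0]
contact_force: [-0.5, -0.8, 1.2]
opening: 0.0854
grip_force: 0.0
t 22.17 pos [ 0.5514 -0.0206  0.1691] yawerr(turn about z) -0.0026 zaxis [-0.002  0.001 -1.   ] F [-0.2  0.5  0.4] open 0.0855 grip 0.0
[0.5   0.215 0.165] -> [236.4 -47.6   4.5]
[0.5    0.215  0.0105] -> [ -0.2   0.3 154.5]
```

View pics/t8.png

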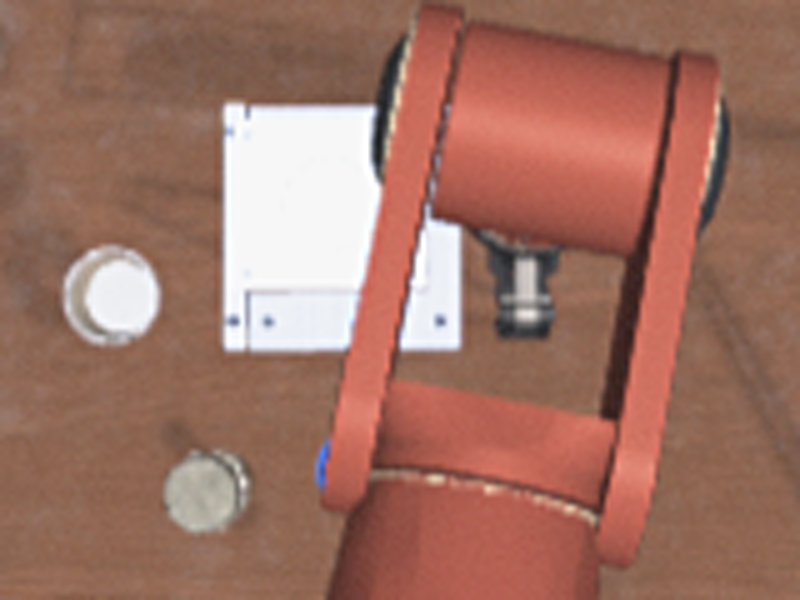

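The block's edge sits on the rail line at u≈247 and the pot is at (112,296). That was my tenth and last viewed picture, so I measure by code from here.

```bash

python3 -m crank '[[30,-6,0,0,0,0,1],[40,-8,0,0,0,0,1],[40,-8,0,0,0,0,1],[40,-8,0,0,0,0,1],[40,-8,0,0,0,0,1],[40,-8,0,0,0,0,1],[6,-1,4,0,0,0,1],[0,0,0,0,0,0,1],[0,0,0,0,0,0,1],[0,0,0,0,0,0,1]]' 
python3 - <<'E'
from h import *
P=lambda u,v,z: pt("top",245+u/5,145+v/5,z)
print("pot",P(112,296,.04),"blk",P(247,105,.096),P(247,290,.096),P(427,290,.096))
go((.5,.215,.02),(.50,.215,.0105))
snap('top','t9.png')
im=cv2.imread('pics/raw_t9.png'); g=im.astype(int).sum(2)//3
# expected block outline / pocket
for X in [(.600,.028,.096),(.504,.028,.096),(.6,.138,.096),(.504,.138,.096),(.552,.083,.096)]: print(X,pix("top",X))
c=cv2.createCLAHE(8,(8,8)); 
print(g[180:212:1,305]); print(g[185,285:345]); print(g[170,285:345])
E
```

```text
t: 23.0
tool_pos: [0.5012, 0.2138, 0.1657]
tool_rot: [-2.204, -2.238, 0.001]
contact_force: [-0.5, 0.1, 0.1]
opening: 0.0857
grip_force: 0.0
pot [0.4983 0.2168 0.04  ] blk [0.6081 0.132  0.096 ] [0.5019 0.1293 0.096 ] [0.504  0.0266 0.096 ]
t 23.0 pos [0.5012 0.2138 0.1657] yawerr(turn about z) -0.003 zaxis [-0.001 -0.    -1.   ] F [-0.5  0.1  0.1] open 0.0857 grip 0.0
[0.5   0.215 0.02 ] -> [  1.3  -1.  145.7]
[0.5    0.215  0.0105] -> [0.  0.  9.5]
(0.6, 0.028, 0.096) [330.6, 169.4]
(0.504, 0.028, 0.096) [329.9, 203.0]
(0.6, 0.138, 0.096) [292.3, 168.8]
(0.504, 0.138, 0.096) [291.4, 202.2]
(0.552, 0.083, 0.096) [311.0, 185.8]
[247 247 247 247 247 247 247 247 247 247 247 247 247 247 247 247 247 247
 247 247 247 248 238 227 241 241 240 240 240 240 241 240]
[104 104 104  97 135 248 248 248 247 247 247 247 247 247 247 247 245 247
 247 247 247 247 247 247 247 247 247 247 247 247 247 247 247 247 247 246
 247 247 247 247 247 247 247 247 248 236 239 240 241 241 244 243 149 106
 109 109 111 108 110 111]
[125 121 115 113 129 214 224 251 248 247 247 247 247 247 247 247 247 247
 247 247 247 247 247 247 247 247 247 247 247 247 247 247 247 247 247 247
 247 247 247 247 247 246 245 247 248 245 236 219 224 241 245 243 142 101
 105 106 107 107 111 106]
```

```bash

python3 - <<'E'
from h import *
from scipy.optimize import least_squares
a=np.mean([get_image('top').astype(float).sum(2)/3 for _ in range(6)],0)
r=a[172:201,297:327]; d=np.clip(np.median(r)-r,0,None)
print("\n".join("".join(("%x"%min(15,int(2*v)) if v>=.5 else ".") for v in row) for row in d))
m,f=K("top"); ys,xs=np.nonzero(d>1); w=d[ys,xs]
W=np.array([pt("top",x+297,y+172,.096)[:2] for x,y in zip(xs,ys)])
s=least_squares(lambda p:np.sqrt(w)*(np.hypot(*(W-p[:2]).T)-p[2]),[.552,.083,.0265],loss="soft_l1",f_scale=.001); print(s.x,len(w))
E
```

```text
.............................4
..............................
..............................
..............................
..........3.21..52............
........122..1..112...........
.......131........13..........
...................1..........
.....11.......................
.....81.......................
.....5........................
..............................
....2.........................
....4.........................
....4..................1......
....1..................1......
.......................1......
......................1.......
......................1.......
.....................1........
..............................
...................1..........
..............................
..............................
..............................
..............................
..............................
.............................b
.............................3
[0.53901847 0.07392469 0.04220616] 14
```

```bash

python3 - <<'E'
from h import *
from scipy.optimize import least_squares
a=np.mean([get_image('top').astype(float).sum(2)/3 for _ in range(6)],0)
r=a[175:196,298:324]; d=np.clip(np.median(r)-r,0,None); ys,xs=np.nonzero(d>.45)
W=np.array([pt("top",x+298,y+175,.096)[:2] for x,y in zip(xs,ys)])
for R in(.026,.0265,.027):
    s=least_squares(lambda p:np.hypot(*(W-p).T)-R,[.552,.083],loss="soft_l1",f_scale=.0015); print(R,s.x.round(4),s.cost,len(xs))
E
python3 -m crank '[[2.5,-1,20,0,0,0,1],[0,0,30,0,0,0,1],[0,0,30,0,0,0,1],[0,0,30,0,0,0,1],[0,0,20,0,0,0,1],[0,0,15,0,0,0,1],[0,0,6,0,0,0,1],[0,0,0,0,0,0,1],[0,0,0,0,0,0,0.2],[0,0,0,0,0,0,0.2]]'
python3 -m crank '[[0,0,0,0,0,0,-0.4],[0,0,0,0,0,0,-0.4],[0,0,0,0,0,0,-0.4],[0,0,0,0,0,0,-0.4],[0,0,0,0,0,0,-0.4],[0,0,0,0,0,0,-0.4],[0,0,0,0,0,0,-0.4],[0,0,-20,0,0,0,-0.4],[0,0,-30,0,0,0,-0.4],[0,0,-30,0,0,0,-0.4]]' 40
python3 -m crank '[[0,0,-30,0,0,0,-0.4],[0,0,-30,0,0,0,-0.4],[0,0,-20,0,0,0,-0.4],[0,0,0,0,0,0,-0.4],[0,0,0,0,0,0,-0.4],[0,0,0,0,0,0,-0.4],[0,0,0,0,0,0,-0.4],[0,0,0,0,0,0,-0.4],[0,0,0,0,0,0,-0.4],[0,0,0,0,0,0,-0.4]]' 40
python3 -c "
from h import *
go((.5525,.0825,.165),(.5525,.0825,.1035))"
```

```text
0.026 [0.5538 0.0847] 2.748931669058557e-05 33
0.0265 [0.5533 0.0847] 2.1217946138112633e-05 33
0.027 [0.5529 0.0847] 1.8168905507374692e-05 33
t: 24.48
tool_pos: [0.5009, 0.2183, 0.0165]
tool_rot: [2.201, 2.24, 0.004]
contact_force: [0.3, 0.5, -1.0]
opening: 0.0638
grip_force: 0.0
t: 25.32
tool_pos: [0.4987, 0.2176, 0.0952]
tool_rot: [-2.201, -2.24, 0.003]
contact_force: [0.6, 0.1, -0.8]
opening: 0.0548
grip_force: 42.6
t: 26.15
tool_pos: [0.4991, 0.2177, 0.1738]
tool_rot: [-2.201, -2.24, 0.003]
contact_force: [0.5, 0.1, -1.9]
opening: 0.0548
grip_force: 42.6
t 26.15 pos [0.4991 0.2177 0.1738] yawerr(turn about z) -0.0009 zaxis [-0.002 -0.001 -1.   ] F [ 0.5  0.1 -1.9] open 0.0548 grip 42.6
[0.5525 0.0825 0.165 ] -> [-136.1   51.     8.8]
[0.5525 0.0825 0.1035] -> [ 0.   0.1 61.5]
```

```bash

python3 -m crank '[[-20,8,0,0,0,0,-0.4],[-30,11.7,0,0,0,0,-0.4],[-30,11.7,0,0,0,0,-0.4],[-30,11.7,0,0,0,0,-0.4],[-23.1,8.9,0,0,0,0,-0.4],[0,0,15,0,0,0,-0.4],[0,0,15,0,0,0,-0.4],[0,0,10,0,0,0,-0.4],[0,0,8,0,0,0,-0.4],[0,0,0,0,0,0,-0.4]]'
python3 - <<'E'
from h import *
go((.5535,.0855,.110))
snap('side','s10.png')
im=cv2.imread('pics/raw_s10.png'); print(pix("side",(.5535,.0845,.11)),pix("side",(.5535,.0845,.15)))
E
```

```text
t: 26.98
tool_pos: [0.5524, 0.0859, 0.1243]
tool_rot: [-2.199, -2.239, 0.005]
contact_force: [-0.3, 0.5, -0.9]
opening: 0.0545
grip_force: 42.6
t 26.98 pos [0.5524 0.0859 0.1243] yawerr(turn about z) -0.0005 zaxis [-0.004 -0.    -1.   ] F [-0.3  0.5 -0.9] open 0.0545 grip 42.6
[0.5535 0.0855 0.11  ] -> [-0.4  1.2 14.3]
[320.5, 200.7] [320.7, 189.5]
```

```bash

python3 -m crank '[[-0.4,1,4,0,0,0,-0.4],[0,0,4,0,0,0,-0.4],[0,0,4,0,0,0,-0.4],[0,0,2.5,0,0,0,-0.4],[0,0,0,0,0,0,-0.4],[0,0,0,0,0,0,-0.4],[0,0,0,0,0,0,-0.4],[0,0,0,0,0,0,-0.4],[0,0,0,0,0,0,-0.4],[0,0,0,0,0,0,-0.4]]'
python3 -m crank '[[0,0,1,0,0,0,-0.4],[0,0,1,0,0,0,-0.4],[0,0,1,0,0,0,-0.4],[0,0,0,0,0,0,-0.4],[0,0,0,0,0,0,-0.4],[0,0,0,0,0,0,-0.4],[0,0,0,0,0,0,-0.4],[0,0,0,0,0,0,-0.4],[0,0,0,0,0,0,-0.4],[0,0,0,0,0,0,-0.4]]'
python3 -c "
from h import *
go((.5535,.0855,.1055))"
```

```text
t: 27.87
tool_pos: [0.5551, 0.0853, 0.1126]
tool_rot: [2.202, 2.241, 0.0]
contact_force: [-0.2, -0.5, -0.5]
opening: 0.0545
grip_force: 42.6
t: 28.7
tool_pos: [0.555, 0.0853, 0.1094]
tool_rot: [2.202, 2.241, 0.0]
contact_force: [-0.1, -0.0, -0.5]
opening: 0.0547
grip_force: 42.6
t 28.7 pos [0.555  0.0853 0.1094] yawerr(turn about z) -0.0009 zaxis [ 0. -0. -1.] F [-0.1 -0.  -0.5] open 0.0547 grip 42.6
[0.5535 0.0855 0.1055] -> [ 0.2 -1.5  3.9]
```

```bash

python3 -m crank '[[0,-1.2,0,0,0,0,-0.4],[0,0,1,0,0,0,-0.4],[0,0,1,0,0,0,-0.4],[0,0,0,0,0,0,-0.4],[0,0,0,0,0,0,-0.4],[0,0,0,0,0,0,-0.4],[0,0,0,0,0,0,-0.4],[0,0,0,0,0,0,-0.4],[0,0,0,0,0,0,-0.4],[0,0,0,0,0,0,-0.4]]'
python3 -m crank '[[0,0,1,0,0,0,-0.4],[0,0,0.5,0,0,0,-0.4],[0,0,0,0,0,0,-0.4],[0,0,0,0,0,0,-0.4],[0,0,0,0,0,0,-0.4],[0,0,0,0,0,0,-0.4],[0,0,0,0,0,0,-0.4],[0,0,0,0,0,0,-0.4],[0,0,0,0,0,0,-0.4],[0,0,0,0,0,0,-0.4]]'
python3 -c "
from h import *
go((.5535,.0855,.1055))"
```

```text
t: 29.53
tool_pos: [0.5537, 0.0853, 0.1074]
tool_rot: [-2.202, -2.241, 0.0]
contact_force: [1.1, -0.3, -1.2]
opening: 0.0549
grip_force: 42.6
t: 30.37
tool_pos: [0.5538, 0.0853, 0.1073]
tool_rot: [-2.202, -2.241, 0.001]
contact_force: [-4.5, -1.1, 6.8]
opening: 0.0539
grip_force: 43.1
t 30.37 pos [0.5538 0.0853 0.1073] yawerr(turn about z) -0.0008 zaxis [-0. -0. -1.] F [-4.5 -1.1  6.8] open 0.0539 grip 43.1
[0.5535 0.0855 0.1055] -> [ 0.2 -0.3  1.8]
```

```bash

python3 -m crank '[[0,-0.8,-1.5,0,0,0,-0.4],[0,0,0,0,0,0,-0.4],[0,0,0.8,0,0,0,-0.4],[0,0,0,0,0,0,-0.4],[0,0,0,0,0,0,-0.4],[0,0,0,0,0,0,-0.4],[0,0,0,0,0,0,-0.4],[0,0,0,0,0,0,-0.4],[0,0,0,0,0,0,-0.4],[0,0,0,0,0,0,-0.4]]'
python3 -c "
from h import *
go((.5535,.0855,.1055))"
```

```text
t: 31.2
tool_pos: [0.5532, 0.0853, 0.1073]
tool_rot: [2.202, 2.241, 0.0]
contact_force: [-3.0, -0.8, 4.6]
opening: 0.0545
grip_force: 43.0
t 31.2 pos [0.5532 0.0853 0.1073] yawerr(turn about z) -0.0009 zaxis [ 0. -0. -1.] F [-3.  -0.8  4.6] open 0.0545 grip 43.0
[0.5535 0.0855 0.1055] -> [0.2 0.3 1.8]
```

```bash

python3 -m crank '[[0,0,-0.6,0,0,0,-0.4],[0,0,0,0,0,0,-0.4],[0,0,0,0,0,0,0.35],[0,0,0,0,0,0,0.45],[0,0,0,0,0,0,0.6],[0,0,0,0,0,0,0.8],[0,0,0,0,0,0,1],[0,0,0,0,0,0,1],[0,0,-6,0,0,0,1],[0,0,-15,0,0,0,1]]'
python3 -m crank '[[0,0,-30,0,0,0,1],[0,0,-30,0,0,0,1],[-10,0,-20,0,0,0,1],[-30,0,0,0,0,0,1],[-40,0,0,0,0,0,1],[-40,0,0,0,0,0,1],[-40,0,0,0,0,0,1],[-40,0,0,0,0,0,1],[-40,0,0,0,0,0,1],[-20,0,0,0,0,0,1]]'
python3 - <<'E'
from h import *
go()
for n,b in(("top",(295,170,330,205)),("side",(295,170,345,215))):
    a=np.mean([get_image(n).astype(float).sum(2)/3 for _ in range(4)],0)
    print(n,"rim exp",pix(n,(.5533,.0846,.130)),"edges:",[pix(n,(.5533+dx,.0846+dy,.13)) for dx,dy in((.0285,0),(-.0285,0),(0,.0285),(0,-.0285))])
    r=a[b[1]:b[3],b[0]:b[2]]
    print("\n".join("".join("%x"%min(15,int(v/16)) for v in row) for row in r))
E
```

```text
t: 32.03
tool_pos: [0.5512, 0.0852, 0.1262]
tool_rot: [-2.199, -2.238, 0.005]
contact_force: [0.6, 0.6, 0.4]
opening: 0.0852
grip_force: 0.0
t: 32.87
tool_pos: [0.5573, -0.1787, 0.209]
tool_rot: [2.204, 2.236, -0.001]
contact_force: [-0.2, 0.7, 0.8]
opening: 0.0849
grip_force: 0.0
t 32.87 pos [ 0.5573 -0.1787  0.209 ] yawerr(turn about z) -0.004 zaxis [ 0.001 -0.002 -1.   ] F [-0.2  0.7  0.8] open 0.0849 grip 0.0
top rim exp [309.7, 184.4] edges: [[309.9, 174.1], [309.5, 194.7], [299.4, 184.2], [320.0, 184.6]]
fffffffffffffffffffffffffffffffffff
ffffffffffffffffffffffffffffffffeff
fffffffffffffffffffffffffffffffffff
fffffffffffffffffffffffffffffffffff
fffffffffffffffffffffffffffffffffff
fffffffffffffeddeffffffffffffffffff
ffffffffffecca99aacefffffffffffffff
fffffffffdaaaa999889dffffffffffffff
ffffffffdaaabdeedca88bfffffffffffff
fffffffdaabeefffffec98effffffffffff
ffffffdaabefffffffffe99efffffffffff
ffffffbaadfffffffffffe8cfffffffffff
fffffeaaceffffffffffff99fffffffffff
fffffd9aefffffffffffffd8effffffffff
fffffc9aeffffffffffffff9dffffffffff
fffffd9aeffffffffffffff9dffffffffff
fffffd9a
[... 2370 characters left out ...]
ffffcbbceffffffffecbaceffffffffa76677
777779ffffffffffea9ceffffffffffedaadffffffffd87877
777768efffffffffd989bdeeffffffeca89cffffffffecccb8
767767cfffffffffeb8889abbccbbba9889dffffffffffffeb
677767bffffffffffc8788888999999888aefffffffffffffc
7666669ffffffffffd9888888999998888cffffffffffffffe
6666668effffffffffa888888999999889dffffffffffffffe
6677767cffffffffffe98888899999888bffffffffffffffff
9abba87bfffffffffffc888899999988aeffffffffffffffff
ffffea7affffffffffffb9888899999adfffffffffffffffff
fffec969fffffffffffffda99999aaceffffffffffffffffff
ffec9767dffffffffffffffedddeefffffffffffffffffffff
fffec967cfffffffffffffffffffffffffffffffffffffffff
fffffc76bfffffffffffffffffffffffffffffffffffffffff
```

The pot stands upright and centred in the pocket: its rim is centred at top (309.6,184.8) against an expected (309.7,184.4), and at side col 320.5 against 320.7. The gripper is clear, so I hand in.

```bash
python3 -c "
from station import ctrl
print(ctrl.finish_job())"
```

```text
the job is handed in; nothing more can be done
None
```

I handed the job in at about 33 s of the 72 s: by my last camera measurements, the block lies pocket-up, square against the rail, and the pot stands upright in the pocket within about 2 mm of centre. The hand-in returned no verdict.

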